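# Tighten the clamp press crisscross

### The job

Tighten the four upright T-handled screws of the small clamp press evenly. The first pass is half done: two diagonally opposite screws already stand at about 45 degrees to the press, so turn the other two clockwise until their bars stand at about 45 degrees as well. Only then make the second pass, crisscross (one screw, then the one diagonally opposite, then the other diagonal pair), turning each clockwise fully home, its bar in line with the long sides of the press, and let go.

Things in the scene. Friction and masses are not known exactly. Their poses are not given: they have to be found in the camera images.
- press: clamp press fixed to the bench: plywood base 340 x 210 x 20 mm, square aluminium plate of 190 mm, its top 48 mm above the table, a screw at each corner. A spare screw lies loose on the plate, a tape roll and a wood piece on the base, all lower than the handle bars. Origin: centre of the base's underside. x along the long sides, y across, z up. Long sides lie within 35 degrees of the world's y
- screw_1: upright T-handled screw at the plate's +x +y corner (press axes), 65 mm from centre each way, opposite screw_3. Steel bar 54 long, 14 wide, 18 high; 27 mm free under it. Origin: bar's centre, on the turning axis, 90 mm above table. x along bar, z up. Turns clockwise from above, 90 degrees between stops: across the press (loose) to along it (tight); starts half turned (37 to 53 degrees). Takes 0.08 Nm, stays put, does not sink
- screw_2: upright T-handled clamp screw exactly like screw_1 (same sizes, origin, axes, turning and stops), at the -x +y corner of the plate in the press's axes, 65 mm from its centre each way; diagonally opposite screw_4; starts loose, its bar across the press (0 to 14 degrees turned)
- screw_3: upright T-handled clamp screw exactly like screw_1 (same sizes, origin, axes, turning and stops), at the -x -y corner of the plate in the press's axes, 65 mm from its centre each way; diagonally opposite screw_1; starts half turned like it
- screw_4: upright T-handled clamp screw exactly like screw_1 (same sizes, origin, axes, turning and stops), at the +x -y corner of the plate in the press's axes, 65 mm from its centre each way; diagonally opposite screw_2; starts loose, its bar across the press (0 to 14 degrees turned)

How it is judged (in metres and radians):
On the way, in this order (a step that is already met when the one before it is completed fails the run):
1. all four screws turned about half way, none fully (angle between the x axis of screw_1 and the x axis of press, either way round between 0.42 and 1.15 rad and angle between the x axis of screw_2 and the x axis of press, either way round between 0.42 and 1.15 rad and angle between the x axis of screw_3 and the x axis of press, either way round between 0.42 and 1.15 rad and angle between the x axis of screw_4 and the x axis of press, either way round between 0.42 and 1.15 rad), for 0.2 s.
2. two diagonally opposite screws fully home, the other two still about half way (((angle between the x axis of each of screw_1, screw_3 and the x axis of press, either way round below 0.2 rad and angle between the x axis of screw_2 and the x axis of press, either way round between 0.42 and 1.15 rad and angle between the x axis of screw_4 and the x axis of press, either way round between 0.42 and 1.15 rad) or (angle between the x axis of each of screw_2, screw_4 and the x axis of press, either way round below 0.2 rad and angle between the x axis of screw_1 and the x axis of press, either way round between 0.42 and 1.15 rad and angle between the x axis of screw_3 and the x axis of press, either way round between 0.42 and 1.15 rad))), for 0.2 s.
At the end, for the whole second after the job is handed in: all four handle bars lie along the long sides of the press, within 0.2 rad (11 degrees), and are at rest. On the way, 'about half way' means a bar 0.42 to 1.15 rad (24 to 66 degrees) from the press's long direction (angle between the x axis of each of screw_1, screw_2, screw_3, screw_4 and the x axis of press, either way round below 0.2 rad and angular speed of each of screw_1, screw_2, screw_3, screw_4 below 0.1 rad/s); the robot touches nothing.
It also fails if it takes over 64 s, if anything falls off the work surface, if the arm or the gripper's body presses on something with over 40 N, if the wrist force passes 120 N, or if a joint passes its speed limit or range.

### The arm

A 6-joint arm with a two-finger parallel gripper is mounted at the origin on the work surface. World frame = base frame: x ahead of the robot, y to its left, z up, the work surface at z = 0. Lengths are in mm, angles in degrees, forces in N, time in s.
With the tool pointing down it reaches from about 300 to 850 mm from the base axis. Payload 4.2 kg.
Tool frame: the origin (TCP) lies at the centre of the arm's flange, where the gripper is bolted on; the fingertips stand 191 mm ahead of it and the grasp point (between the pads) lies 172 mm ahead of it; y points along the fingers, x is the direction in which the jaws open and shut, and the axes are right-handed (so a half turn about y gives the same grasp; the last joint's range is limited). The gripper opens to 91 mm and grips with 3 to 60 N. Pads are 32 mm wide; open, the fingers measure 118 mm over their backs; the gripper's body (76 mm by 178 mm) begins 60 mm behind the grasp point.
Start: joints at [65.432, 18.312, 89.639, -0, 72.044, -1.146], TCP at [228.564, 527.619, 404.776] pointing down, gripper open.
Joint ranges: [-177.97, 177.97], [-48.28, 115.42], [12.27, 149.76], [-77.06, 257.06], [2.81, 150.46], [-146.56, 146.56]. Speed limits (degrees/s): [147.25, 147.25, 180, 180, 180, 180].

### API

Orientations are given as [roll, pitch, yaw] about the fixed x, y, z axes, in that order (R = Rz(yaw) Ry(pitch) Rx(roll)).
In Python, from workcell import env gives the robot as it stands.
- The arm moves only by the tool carry_out, never from a script. Its argument "increments" is a list of rows, each a list of 3 entries, a list of its own where there are three numbers: the turn, a rotation vector about the tool's x, y, z in rad, then the shift along the tool's x, y, z in mm, then the closure, from 0 (fully open) to 1 (shut). In form: [[[wx, wy, wz], [dx, dy, dz], claw], ...]. A call has 1 to 10 rows; each row is the pose to reach, as a shift and turn from the pose commanded when the call began, along the tool's axes at that moment; what a row does not reach only later rows make up. A row lasts 1/12 s, in which the tool goes at most 41.7 mm and 7.16 degrees, less where a joint would pass 70% of its speed; a pose out of reach is approached as far as the arm can. A call with a gripper value outside its range is refused whole. The fingers move at their own pace and stop on an object; "force" is the grip in N (left out, the last holds). Time passes only in rows, so rows that repeat a pose let the fingers close. It gives the time, the measured TCP pose, the force and the opening at its end, in the units of the state.
- env.state(): the state, without advancing time (a new reading comes with each control period).
- env.grab_frame(name): name is "scene" or "top" or "wrist"; returns a dict with "frame" (384x512x3 uint8, blue, green, red), "z_map" (384x512 float32, mm along the optical axis (not along the pixel's ray), 0 where there is no reading), "camera_matrix" (3x3 intrinsics, pixels), "rvec" (rotation vector, rad) and "tvec" (3), from world to camera coordinates, as OpenCV has them; the wrist camera has in their place "hand_eye" (4x4, takes a point from camera to tool coordinates, whose origin is the TCP and whose axes are the tool frame's). Camera axes: x right, y down, z forward; pixel columns grow to the right and rows downward; lengths in mm; the calibration is good to about 2 mm. A picture is of the moment at which its call begins: read the wrist's pose just before it.
- env.job_done(): hands the job in, once; it reports no verdict.
The state is a dict: "time_s": time; "qpos": joint angles; "qvel": joint speeds; "effort": joint torques, N m; "ee_pos": TCP position; "ee_rot": TCP orientation; "force": force on the tool from outside, world axes, zero at the start; "torque": the same for the moment, N m; "gripper_width": finger opening in mm.
Only numpy, scipy, OpenCV 4.12 (cv2) and the standard library are available. Lean on these libraries where they do the work, as an engineer would, in place of code of your own. Each camera call takes 0.05 s, during which the arm holds its last target. There are 200 camera calls.

## Working session

There is one attempt and no reset: what is moved stays moved. The work goes in short steps, Python scripts to look and compute and a tool call to move; the robot and the scene stay as the last step left them, time stands still between calls to the robot, and variables do not carry over. Pictures are saved under pics/ and viewed, about 8 in all and at most 12, crops included, and the job is handed in when it is done.

Besides the shell and the picture viewer there is one more tool, called as a command line: name --argument value ..., lists and objects as JSON in quotes. carry_out: Moves the arm, as the interface text tells. Its arguments: {"type":"object","properties":{"increments":{"type":"array","items":{"type":"array"}},"force":{"type":"number"}},"required":["increments"]}

```bash
mkdir -p pics; ls; python3 - <<'E'
from workcell import env
import cv2,numpy as np
s=env.state();print(s)
for n in ("top","scene"):
    f=env.grab_frame(n);np.savez(f"{n}0.npz",**f);cv2.imwrite(f"pics/{n}0.png",f["frame"])
    print(n,f["camera_matrix"].tolist(),f["rvec"],f["tvec"])
E
```

```text
pics
{'time_s': 0.0, 'qpos': array([ 6.54326517e+01,  1.83501249e+01,  8.97057454e+01, -1.31354960e-03,
        7.20436993e+01, -1.14376175e+00]), 'qvel': array([-0.03164761, -0.02735529, -0.03252511,  0.04968701, -0.01698791,
       -0.01453188]), 'effort': array([-5.04499003e-04, -4.12461448e+01, -2.31975245e+01,  7.26769120e-02,
        4.57814906e-02, -1.61901494e-04]), 'ee_pos': array([228.48874964, 527.46747682, 403.93966881]), 'ee_rot': array([-89.9992611 ,   0.09957474,  66.57682019]), 'force': array([ 0.05764961,  0.75064695, -0.14211365]), 'torque': array([ 0.08151208, -0.00380461, -0.0116895 ]), 'gripper_width': 91.35173179212364}
top [[489.58079380021286, 0.0, 251.62963764308316], [0.0, 489.58079380021286, 191.33905435806187], [0.0, 0.0, 1.0]] [ 2.18606275 -2.22720742  0.05860355] [ 33.01377062 543.35234547 865.41119289]
scene [[360.2309330683665, 0.0, 253.44449235049169], [0.0, 360.2309330683665, 197.61778436355144], [0.0, 0.0, 1.0]] [ 0.66094912  2.60811496 -1.20102608] [ 479.49918074 -146.95943726  934.63418524]
```

View pics/top0.png

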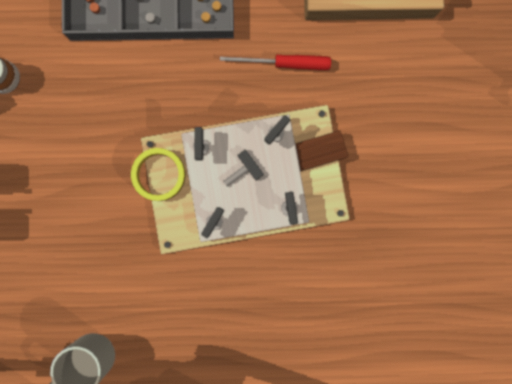

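The top view shows the press with its long side running left to right. The bars are at about (199,143) loose, (278,130) half, (291,208) loose and (213,222) half. The spare screw is at (245,168), the tape at (158,174) and the wood at (322,150).

```bash
cat > h.py <<'E'
import cv2,numpy as np
def ray(f,uv,z):
    R=cv2.Rodrigues(f["rvec"])[0];t=np.array(f["tvec"]).ravel()
    d=R.T@np.linalg.inv(f["camera_matrix"])@np.array([uv[0],uv[1],1.]);c=-R.T@t
    return c+d*(z-c[2])/d[2]
def bars(f,seeds,r=24,z=99,th=75):
    g=f["frame"].max(2); m=(g<th).astype(np.uint8); out=[]
    for (u,v) in seeds:
        k=np.zeros_like(m); cv2.circle(k,(u,v),r,1,-1)
        n,l,st,ce=cv2.connectedComponentsWithStats(m*k)
        i=1+np.argmax(st[1:,4]); c=cv2.findContours((l==i).astype(np.uint8),0,2)[0][0]
        box=cv2.minAreaRect(c); p=cv2.boxPoints(box); w=np.array([ray(f,q,z) for q in p])
        e=[w[1]-w[0],w[2]-w[1]]; L=[np.linalg.norm(x) for x in e]; a=e[int(np.argmax(L))]
        out.append((w.mean(0)[:2],np.degrees(np.arctan2(a[1],a[0]))%180,L,st[i,4]))
    return out
E
python3 - <<'E'
from h import *
f=dict(np.load("top0.npz"))
R=cv2.Rodrigues(f["rvec"])[0]; print("cam",-R.T@f["tvec"].ravel())
B=[ray(f,p,20)[:2] for p in [(151,143),(322,113),(340,213),(168,245)]]
print("bolts",np.round(B,1),"ctr",np.mean(B,0)); d=B[1]-B[0]+B[2]-B[3]; a=np.degrees(np.arctan2(d[1],d[0]))%180; print("press angle",a)
for o in bars(f,[(199,143),(278,130),(291,208),(213,222)]): print(np.round(o[0],1),round(o[1],1),"rel",round((o[1]-a+90)%180-90,1),np.round(o[2],1),o[3])
Z=f["z_map"]; K=f["camera_matrix"]; 
for u,v in [(199,143),(278,130),(291,208),(213,222),(250,165),(240,174),(220,190),(158,150),(182,174),(322,150)]:
    z=Z[v,u]; P=R.T@(np.linalg.inv(K)@[u,v,1]*z-f["tvec"].ravel()); print((u,v),np.round(P,1))
c=cv2.resize(f["frame"][90:260,120:370],None,fx=3,fy=3,interpolation=2); cv2.imwrite("pics/topcrop.png",c)
E
```

```text
cam [508.16483836  33.92590058 886.49633021]
bolts [[ 632.6  199.9]
 [ 681.2 -105.3]
 [ 502.2 -132.9]
 [ 451.7  172. ]] ctr [566.93801688  33.4129176 ]
press angle 99.22721798562392
[618.7 104.4] 173.1 rel 73.9 [47.3  8.1] 85
[636.3 -19.7] 131.1 rel 31.8 [46.1  7.1] 66
[511.3 -43.4] 10.0 rel -89.2 [ 2.8 14.8] 17
[490.6  83.9] 148.4 rel 49.2 [45.8  4.3] 47
(199, 143) [619.9 107.4  99.3]
(278, 130) [638.6 -20.5 100.5]
(291, 208) [512.3 -38.8  99.3]
(213, 222) [492.1  87.1  96.3]
(250, 165) [586.3  25.4  62.4]
(240, 174) [571.5  42.6  61.1]
(220, 190) [545.6  77.5  48.3]
(158, 150) [616.9 183.4  43.8]
(182, 174) [574.6 142.6  43.8]
(322, 150) [ 613.  -101.3   35.1]
```

View pics/topcrop.png

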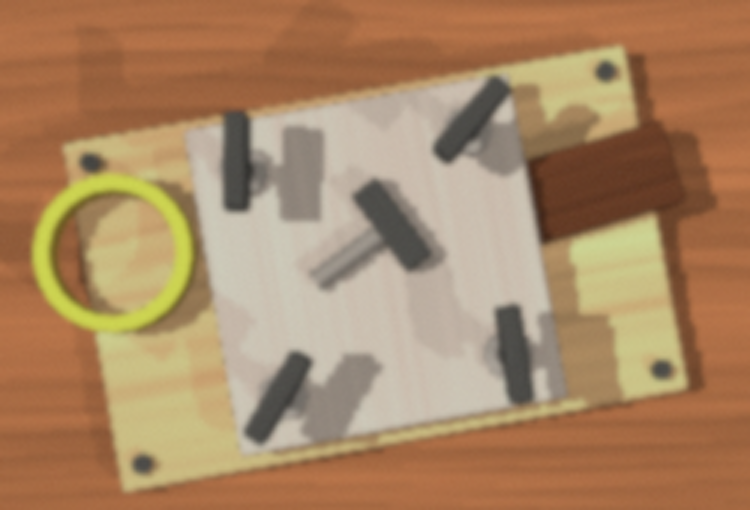

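The crop shows all four bars clearly. The spare screw's top is only 62 mm high, so the fingertips need to stay above about 70.

```bash
python3 - <<'E'
from h import *
f=dict(np.load("top0.npz"))
g=f["frame"].max(2)
R=cv2.Rodrigues(f["rvec"])[0];K=f["camera_matrix"]
v,u=np.indices(g.shape); P=(np.stack([(u-K[0,2])/K[0,0],(v-K[1,2])/K[1,1],np.ones(g.shape)],-1)*f["z_map"][...,None]-f["tvec"].ravel())@R
for th in (90,105):
  for o in bars(f,[(199,143),(278,130),(291,208),(213,222)],th=th): print(th,np.round(o[0],1),round(o[1],1),"rel",round((o[1]-99.2+90)%180-90,1),np.round(o[2],1),o[3])
m=((P[...,2]>88)&(P[...,2]<106)).astype(np.uint8)
for s in [(199,143),(278,130),(291,208),(213,222)]:
    k=(m>0)&(np.hypot(u-s[0],v-s[1])<28); q=P[k][:,:2].astype(np.float32); r=cv2.minAreaRect(q)
    w,V=np.linalg.eigh(np.cov(q.T)); a=np.degrees(np.arctan2(V[1,1],V[0,1]))%180
    print("depth",q.mean(0),a,"rel",(a-99.2+90)%180-90,len(q),r[1])
E
```

```text
90 [619.1 106.7] 179.1 rel 79.9 [14.5 50.3] 235
90 [638.8 -19.2] 136.8 rel 37.6 [50.9 13. ] 219
90 [512.3 -38.9] 3.5 rel 84.3 [13.5 49.1] 228
90 [492.   87.4] 144.0 rel 44.8 [49.7 12.9] 218
105 [619.9 105.9] 179.1 rel 79.9 [16.1 51.9] 277
105 [639.1 -19.7] 136.4 rel 37.2 [52.1 15.3] 259
105 [512.3 -38.9] 178.7 rel 79.5 [16.1 51.5] 266
105 [491.8  86.8] 150.4 rel 51.2 [51.1 15.1] 254
depth [619.5576  109.16706] 179.3248299562154 rel 80.12482995621542 299 (13.365925788879395, 53.64112854003906)
depth [640.0521   -18.391375] 138.6411156751776 rel 39.44111567517757 289 (14.214439392089844, 54.37929916381836)
depth [512.52716  -39.045265] 7.740933334419367 rel 88.54093333441938 295 (53.66073226928711, 14.177776336669922)
depth [492.14813  88.32217] 148.2723703210791 rel 49.07237032107912 287 (14.095934867858887, 53.12636184692383)
```

carry_out --increments '[[[0, -0.396, 0], [-230, 0, -526], 0.4], [[0, -0.396, 0], [-230, 0, -526], 0.4], [[0, -0.396, 0], [-230, 0, -526], 0.4], [[0, -0.396, 0], [-230, 0, -526], 0.4], [[0, -0.396, 0], [-230, 0, -526], 0.4], [[0, -0.396, 0], [-230, 0, -526], 0.4], [[0, -0.396, 0], [-230, 0, -526], 0.4], [[0, -0.396, 0], [-230, 0, -526], 0.4], [[0, -0.396, 0], [-230, 0, -526], 0.4], [[0, -0.396, 0], [-230, 0, -526], 0.4]]' --force 25

```text
time_s: 0.93
ee_pos: [507.7, 227.2, 404.5]
ee_rot: [-90.0, 0.0, 89.3]
force: [0.7, 0.1, -0.5]
gripper_width: 54.6
```

```bash
cat > go.py <<'E'
import sys,numpy as np
from scipy.spatial.transform import Rotation as Ro
from workcell import env
def inc(x,y,z,yaw):
    s=env.state(); R=Ro.from_euler("xyz",s["ee_rot"],degrees=True); T=Ro.from_euler("xyz",[-90,0,yaw],degrees=True)
    print("t",round(s["time_s"],2),"pos",np.round(s["ee_pos"],1),"rot",np.round(s["ee_rot"],1),"F",np.round(s["force"],1),"w",round(s["gripper_width"],1),"q6",round(s["qpos"][5],1))
    print("turn",np.round((R.inv()*T).as_rotvec(),3),"shift",np.round(R.inv().apply(np.array([x,y,z])-s["ee_pos"]),1))
inc(*map(float,sys.argv[1:5]))
E
python3 go.py 620 108 310 89.3
```

```text
t 0.93 pos [507.7 227.2 404.5] rot [-90.    0.   89.3] F [ 0.7  0.1 -0.5] w 54.6 q6 -66.3
turn [-0.001 -0.001 -0.   ] shift [-117.7   94.4 -113.9]
```

carry_out --increments '[[[0, 0, 0], [-114, 40, -109], 0.4], [[0, 0, 0], [-114, 60, -109], 0.4], [[0, 0, 0], [-114, 80, -109], 0.4], [[0, 0, 0], [-114, 94, -109], 0.4], [[0, 0, 0], [-114, 94, -109], 0.4], [[0, 0, 0], [-114, 94, -109], 0.4], [[0, 0, 0], [-114, 94, -109], 0.4], [[0, 0, 0], [-114, 94, -109], 0.4]]'

```text
time_s: 1.6
ee_pos: [614.0, 114.6, 311.7]
ee_rot: [-90.0, -0.1, 89.3]
force: [-0.5, 0.1, 0.4]
gripper_width: 54.5
```

```bash
python3 go.py 620 108 265 89.3; python3 - <<'E'
from workcell import env
import cv2
f=env.grab_frame("wrist");cv2.imwrite("pics/w1.png",f["frame"]);print(f["hand_eye"].round(2).tolist())
E
```

```text
t 1.6 pos [614.  114.6 311.7] rot [-90.   -0.1  89.3] F [-0.5  0.1  0.4] w 54.5 q6 -79.8
turn [0.001 0.    0.001] shift [-6.6 46.7 -6.1]
[[1.0, 0.0, -0.0, -0.98], [0.0, -0.26, 0.97, 20.69], [0.0, -0.97, -0.26, 71.4], [0.0, 0.0, 0.0, 1.0]]
```

View pics/w1.png

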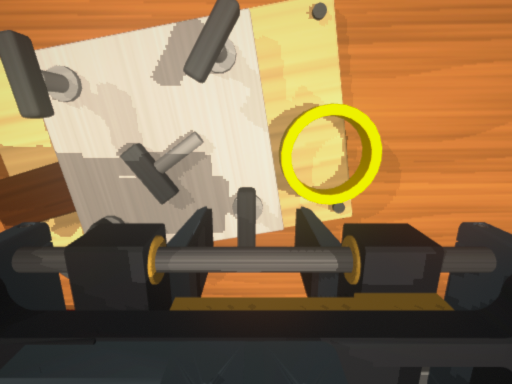

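The wrist view shows the loose bar at about (247,215). It lies midway between the fingertips and is aligned with them, so I'll go down and close.

carry_out --increments '[[[0, 0, 0], [-5, 0, -6], 0.4], [[0, 0, 0], [-5, 20, -6], 0.4], [[0, 0, 0], [-5, 40, -6], 0.4], [[0, 0, 0], [-5, 46, -6], 0.4], [[0, 0, 0], [-5, 46, -6], 0.4], [[0, 0, 0], [-5, 46, -6], 1], [[0, 0, 0], [-5, 46, -6], 1], [[0, 0, 0], [-5, 46, -6], 1], [[0, 0, 0], [-5, 46, -6], 1], [[0, 0, 0], [-5, 46, -6], 1]]'

```text
time_s: 2.48
ee_pos: [620.4, 108.6, 265.5]
ee_rot: [-90.1, -0.0, 89.3]
force: [1.1, 1.2, 0.4]
gripper_width: 24.5
```

```bash
python3 go.py 620 108 265 54.2
```

```text
t 2.48 pos [620.4 108.6 265.5] rot [-90.1  -0.   89.3] F [1.1 1.2 0.4] w 24.5 q6 -80.4
turn [0.001 0.612 0.001] shift [-0.6  0.5  0.4]
```

carry_out --increments '[[[0, 0, 0], [0, 0, 0], 1], [[0, 0, 0], [0, 0, 0], 1], [[0, 0, 0], [0, 0, 0], 1], [[0, 0.1, 0], [0, 0, 0], 1], [[0, 0.2, 0], [0, 0, 0], 1], [[0, 0.3, 0], [0, 0, 0], 1], [[0, 0.4, 0], [0, 0, 0], 1], [[0, 0.5, 0], [0, 0, 0], 1], [[0, 0.61, 0], [0, 0, 0], 1], [[0, 0.61, 0], [0, 0, 0], 1]]'

```text
time_s: 3.32
ee_pos: [620.2, 108.5, 265.1]
ee_rot: [-90.0, 0.0, 54.2]
force: [-0.5, -0.2, 2.7]
gripper_width: 13.7
```

carry_out --increments '[[[0, 0, 0], [0, 0, 0], 1], [[0, 0, 0], [0, 0, 0], 1], [[0, 0, 0], [0, 0, 0], 0.4], [[0, 0, 0], [0, 0, 0], 0.4], [[0, 0, 0], [0, 0, 0], 0.4], [[0, 0, 0], [0, 0, 0], 0.4], [[0, 0, 0], [0, -20, 0], 0.4], [[0, 0, 0], [0, -40, 0], 0.4], [[0, 0, 0], [0, -50, 0], 0.4], [[0, 0, 0], [0, -50, 0], 0.4]]'

```text
time_s: 4.15
ee_pos: [620.9, 108.7, 317.3]
ee_rot: [-90.2, -0.2, 54.3]
force: [-0.5, -0.2, 0.4]
gripper_width: 54.6
```

```bash
python3 go.py 512.7 -40 310 97.7; python3 - <<'E'
from workcell import env
import cv2
f=env.grab_frame("wrist");cv2.imwrite("pics/w2.png",f["frame"])
E
```

```text
t 4.15 pos [620.9 108.7 317.3] rot [-90.2  -0.2  54.3] F [-0.5 -0.2  0.4] w 54.6 q6 -45.4
turn [ 0.005 -0.757  0.002] shift [-183.9    6.6    1.2]
```

View pics/w2.png

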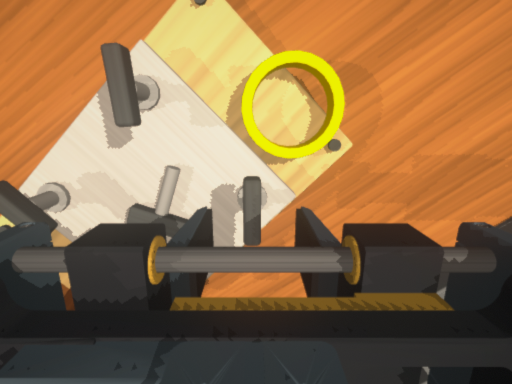

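The wrist view shows the first bar at (252,210), now turned with the gripper, released and at about 45° to the plate. Next is the loose screw on the opposite corner.

carry_out --increments '[[[0.005, -0.757, 0.002], [-184, 5, 1], 0.4], [[0.005, -0.757, 0.002], [-184, 5, 1], 0.4], [[0.005, -0.757, 0.002], [-184, 5, 1], 0.4], [[0.005, -0.757, 0.002], [-184, 5, 1], 0.4], [[0.005, -0.757, 0.002], [-184, 5, 1], 0.4], [[0.005, -0.757, 0.002], [-184, 5, 1], 0.4], [[0.005, -0.757, 0.002], [-184, 5, 1], 0.4], [[0.005, -0.757, 0.002], [-184, 5, 1], 0.4], [[0.005, -0.757, 0.002], [-184, 5, 1], 0.4], [[0.005, -0.757, 0.002], [-184, 5, 1], 0.4]]'

```text
time_s: 5.03
ee_pos: [512.5, -39.7, 309.3]
ee_rot: [-89.7, -0.0, 97.6]
force: [-0.4, -0.1, 0.2]
gripper_width: 54.8
```

```bash
python3 go.py 512.7 -39.5 265 97.7; python3 - <<'E'
from workcell import env
import cv2
f=env.grab_frame("wrist");cv2.imwrite("pics/w3.png",f["frame"])
E
```

```text
t 5.03 pos [512.5 -39.7 309.3] rot [-89.7  -0.   97.6] F [-0.4 -0.1  0.2] w 54.8 q6 -103.3
turn [-0.006 -0.001  0.   ] shift [ 0.2 44.3 -0.5]
```

View pics/w3.png

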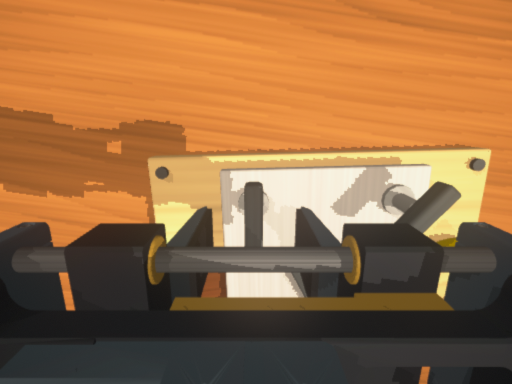

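The wrist view shows the second loose bar at (254,212), centred between the fingers and aligned.

carry_out --increments '[[[-0.006, 0, 0], [0, 20, 0], 0.4], [[-0.006, 0, 0], [0, 40, 0], 0.4], [[-0.006, 0, 0], [0, 44, 0], 0.4], [[-0.006, 0, 0], [0, 44, 0], 0.4], [[-0.006, 0, 0], [0, 44, 0], 1], [[-0.006, 0, 0], [0, 44, 0], 1], [[-0.006, 0, 0], [0, 44, 0], 1], [[-0.006, 0, 0], [0, 44, 0], 1], [[-0.006, 0, 0], [0, 44, 0], 1], [[-0.006, 0, 0], [0, 44, 0], 1]]'

```text
time_s: 5.92
ee_pos: [511.9, -40.4, 266.1]
ee_rot: [-90.1, 0.0, 97.7]
force: [0.7, -0.7, -0.1]
gripper_width: 17.7
```

carry_out --increments '[[[0, 0, 0], [0, 0, 0], 1], [[0, 0, 0], [0, 0, 0], 1], [[0, 0.1, 0], [0, 0, 0], 1], [[0, 0.2, 0], [0, 0, 0], 1], [[0, 0.3, 0], [0, 0, 0], 1], [[0, 0.4, 0], [0, 0, 0], 1], [[0, 0.5, 0], [0, 0, 0], 1], [[0, 0.6, 0], [0, 0, 0], 1], [[0, 0.7, 0], [0, 0, 0], 1], [[0, 0.76, 0], [0, 0, 0], 1]]'

```text
time_s: 6.75
ee_pos: [511.9, -40.3, 266.1]
ee_rot: [-90.0, -0.0, 53.9]
force: [-1.5, 1.5, 2.3]
gripper_width: 13.5
```

carry_out --increments '[[[0, 0, 0], [0, 0, 0], 1], [[0, 0, 0], [0, 0, 0], 1], [[0, 0, 0], [0, 0, 0], 0.4], [[0, 0, 0], [0, 0, 0], 0.4], [[0, 0, 0], [0, 0, 0], 0.4], [[0, 0, 0], [0, 0, 0], 0.4], [[0, 0, 0], [0, -30, 0], 0.4], [[0, 0, 0], [0, -60, 0], 0.4], [[0, 0, 0], [0, -60, 0], 0.4], [[0, 0, 0], [0, -60, 0], 0.4]]'

```text
time_s: 7.58
ee_pos: [512.3, -40.4, 327.3]
ee_rot: [-90.2, -0.1, 54.2]
force: [-0.7, -0.8, 0.2]
gripper_width: 54.6
```

```bash
python3 go.py 492.2 87.5 325 58.3
```

```text
t 7.58 pos [512.3 -40.4 327.3] rot [-90.2  -0.1  54.2] F [-0.7 -0.8  0.2] w 54.6 q6 -60.0
turn [ 0.004 -0.072  0.002] shift [92.   2.1 91.2]
```

carry_out --increments '[[[0.004, -0.072, 0], [92, 2, 91], 0.4], [[0.004, -0.072, 0], [92, 2, 91], 0.4], [[0.004, -0.072, 0], [92, 2, 91], 0.4], [[0.004, -0.072, 0], [92, 2, 91], 0.4], [[0.004, -0.072, 0], [92, 2, 91], 0.4], [[0.004, -0.072, 0], [92, 2, 91], 0.4], [[0.004, -0.072, 0], [92, 2, 91], 0.4]]'

```text
time_s: 8.17
ee_pos: [492.1, 86.5, 323.2]
ee_rot: [-89.8, 0.0, 58.2]
force: [0.5, -0.1, -0.0]
gripper_width: 54.6
```

```bash
python3 go.py 492.2 87.5 265 58.3; python3 - <<'E'
from workcell import env
import cv2,numpy as np
f=env.grab_frame("wrist");g=env.grab_frame("top")
cv2.imwrite("pics/w4.png",np.hstack([cv2.resize(f["frame"],(400,300)),cv2.resize(g["frame"][80:272,110:366],(400,300))]))
E
```

```text
t 8.17 pos [492.1  86.5 323.2] rot [-89.8   0.   58.2] F [ 0.5 -0.1 -0. ] w 54.6 q6 -49.7
turn [-0.004 -0.001 -0.   ] shift [ 0.9 58.2  0.2]
```

View pics/w4.png

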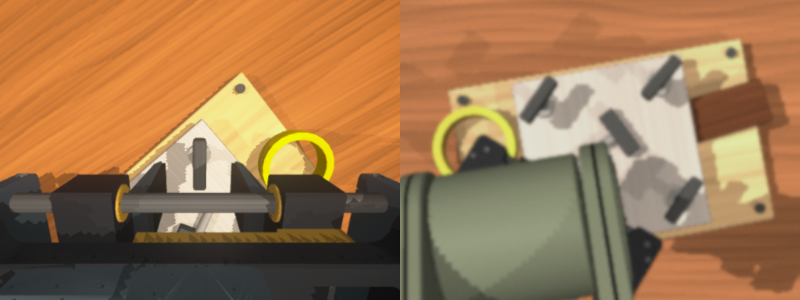

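The wrist half shows the bar at (199,165), centred between the fingers. The top half shows both first-pass bars and the far half-turned bar at about 45°. Now I'll turn this screw home (49° left).

carry_out --increments '[[[-0.004, 0, 0], [1, 30, 0], 0.4], [[-0.004, 0, 0], [1, 58, 0], 0.4], [[-0.004, 0, 0], [1, 58, 0], 0.4], [[-0.004, 0, 0], [1, 58, 0], 0.4], [[-0.004, 0, 0], [1, 58, 0], 1], [[-0.004, 0, 0], [1, 58, 0], 1], [[-0.004, 0, 0], [1, 58, 0], 1], [[-0.004, 0, 0], [1, 58, 0], 1], [[-0.004, 0, 0], [1, 58, 0], 1], [[-0.004, 0, 0], [1, 58, 0], 1]]'

```text
time_s: 9.1
ee_pos: [492.4, 88.6, 266.2]
ee_rot: [-90.1, -0.1, 58.3]
force: [-0.3, 0.4, -0.7]
gripper_width: 18.2
```

carry_out --increments '[[[0, 0, 0], [0, 0, 0], 1], [[0, 0, 0], [0, 0, 0], 1], [[0, 0.1, 0], [0, 0, 0], 1], [[0, 0.2, 0], [0, 0, 0], 1], [[0, 0.3, 0], [0, 0, 0], 1], [[0, 0.4, 0], [0, 0, 0], 1], [[0, 0.5, 0], [0, 0, 0], 1], [[0, 0.6, 0], [0, 0, 0], 1], [[0, 0.7, 0], [0, 0, 0], 1], [[0, 0.8, 0], [0, 0, 0], 1]]'

```text
time_s: 9.93
ee_pos: [491.6, 87.7, 266.1]
ee_rot: [-90.1, 0.1, 12.2]
force: [-3.7, -6.7, 7.2]
gripper_width: 13.7
```

carry_out --increments '[[[0, 0.06, 0], [0, 0, 0], 1], [[0, 0.06, 0], [0, 0, 0], 1], [[0, 0.06, 0], [0, 0, 0], 1]]'

```text
time_s: 10.18
ee_pos: [491.6, 87.7, 266.1]
ee_rot: [-90.1, 0.1, 9.1]
force: [-3.4, -6.3, 7.1]
gripper_width: 13.7
```

```bash
python3 go.py 492.2 87.5 265 9.2; python3 -c "
from workcell import env;print(env.state()['torque'])"
```

```text
t 10.18 pos [491.6  87.7 266.1] rot [-90.1   0.1   9.1] F [-3.4 -6.3  7.1] w 13.7 q6 -0.1
turn [ 0.002 -0.002 -0.002] shift [ 0.6  1.1 -0.3]
[-1.16109358  0.64549821  0.10866921]
```

carry_out --increments '[[[0, 0, 0], [0, 0, 0], 0.4], [[0, 0, 0], [0, 0, 0], 0.4], [[0, 0, 0], [0, 0, 0], 0.4], [[0, 0, 0], [0, 0, 0], 0.4], [[0, 0, 0], [0, -30, 0], 0.4], [[0, 0, 0], [0, -58, 0], 0.4], [[0, 0, 0], [0, -58, 0], 0.4]]'

```text
time_s: 10.77
ee_pos: [494.0, 89.0, 328.4]
ee_rot: [-90.0, -0.6, 9.0]
force: [0.4, -0.4, 0.3]
gripper_width: 54.4
```

carry_out --increments '[[[0, -0.67, 0], [130, 0, -129], 0.4], [[0, -0.67, 0], [130, 0, -129], 0.4], [[0, -0.67, 0], [130, 0, -129], 0.4], [[0, -0.67, 0], [130, 0, -129], 0.4], [[0, -0.67, 0], [130, 0, -129], 0.4], [[0, -0.67, 0], [130, 0, -129], 0.4], [[0, -0.67, 0], [130, 0, -129], 0.4], [[0, -0.67, 0], [130, 0, -129], 0.4], [[0, -0.67, 0], [130, 0, -129], 0.4]]'

```text
time_s: 11.52
ee_pos: [640.4, -18.1, 323.5]
ee_rot: [-90.0, -0.0, 47.3]
force: [0.1, 0.8, 0.3]
gripper_width: 55.1
```

```bash
python3 go.py 640 -19.3 265 47.5; python3 - <<'E'
from workcell import env
import cv2,numpy as np
f=env.grab_frame("wrist");g=env.grab_frame("top")
cv2.imwrite("pics/w5.png",np.hstack([cv2.resize(f["frame"],(400,300)),cv2.resize(g["frame"][80:272,110:366],(400,300))]))
E
```

```text
t 11.52 pos [640.4 -18.1 323.5] rot [-90.   -0.   47.3] F [0.1 0.8 0.3] w 55.1 q6 -50.0
turn [-0.    -0.003  0.   ] shift [-1.2 58.5 -0.5]
```

View pics/w5.png

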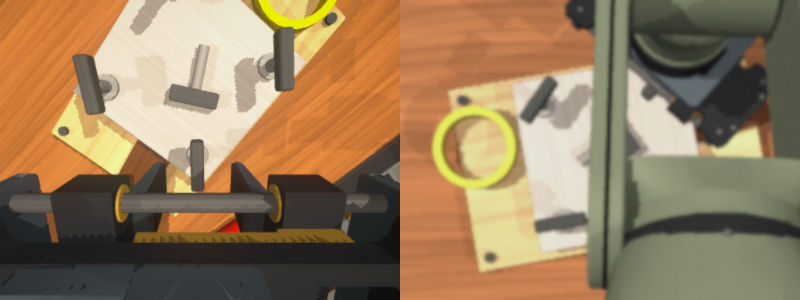

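In the top half, the first-tightened bar at (560,222) now lies along the press. The wrist half shows the opposite bar at (197,165), centred between the fingers.

carry_out --increments '[[[0, 0, 0], [-1, 30, 0], 0.4], [[0, 0, 0], [-1, 58, 0], 0.4], [[0, 0, 0], [-1, 58, 0], 0.4], [[0, 0, 0], [-1, 58, 0], 0.4], [[0, 0, 0], [-1, 58, 0], 1], [[0, 0, 0], [-1, 58, 0], 1], [[0, 0, 0], [-1, 58, 0], 1], [[0, 0, 0], [-1, 58, 0], 1], [[0, 0, 0], [-1, 58, 0], 1], [[0, 0, 0], [-1, 58, 0], 1]]'

```text
time_s: 12.45
ee_pos: [640.3, -19.3, 266.4]
ee_rot: [-90.1, -0.1, 47.4]
force: [-0.0, 0.0, 0.4]
gripper_width: 17.5
```

carry_out --increments '[[[0, 0, 0], [0, 0, 0], 1], [[0, 0, 0], [0, 0, 0], 1], [[0, 0.1, 0], [0, 0, 0], 1], [[0, 0.2, 0], [0, 0, 0], 1], [[0, 0.3, 0], [0, 0, 0], 1], [[0, 0.4, 0], [0, 0, 0], 1], [[0, 0.5, 0], [0, 0, 0], 1], [[0, 0.6, 0], [0, 0, 0], 1], [[0, 0.68, 0], [0, 0, 0], 1], [[0, 0.68, 0], [0, 0, 0], 1]]'

```text
time_s: 13.28
ee_pos: [640.1, -19.5, 266.2]
ee_rot: [-90.0, -0.0, 8.5]
force: [-2.6, -1.1, 4.1]
gripper_width: 13.6
```

carry_out --increments '[[[0, 0, 0], [0, 0, 0], 1], [[0, 0, 0], [0, 0, 0], 1], [[0, 0, 0], [0, 0, 0], 0.4], [[0, 0, 0], [0, 0, 0], 0.4], [[0, 0, 0], [0, 0, 0], 0.4], [[0, 0, 0], [0, 0, 0], 0.4], [[0, 0, 0], [0, -30, 0], 0.4], [[0, 0, 0], [0, -58, 0], 0.4], [[0, 0, 0], [0, -58, 0], 0.4], [[0, 0, 0], [0, -58, 0], 0.4]]'

```text
time_s: 14.12
ee_pos: [640.7, -19.2, 325.6]
ee_rot: [-90.0, -0.3, 8.4]
force: [-0.2, -0.6, -1.0]
gripper_width: 54.3
```

```bash
python3 go.py 620.2 108.6 324 54.2
```

```text
t 14.12 pos [640.7 -19.2 325.6] rot [-90.   -0.3   8.4] F [-0.2 -0.6 -1. ] w 54.3 q6 -11.2
turn [ 0.002 -0.799  0.005] shift [ -1.5   1.6 129.5]
```

carry_out --increments '[[[0, -0.8, 0], [-1.5, 0, 129.5], 0.4], [[0, -0.8, 0], [-1.5, 0, 129.5], 0.4], [[0, -0.8, 0], [-1.5, 0, 129.5], 0.4], [[0, -0.8, 0], [-1.5, 0, 129.5], 0.4], [[0, -0.8, 0], [-1.5, 0, 129.5], 0.4], [[0, -0.8, 0], [-1.5, 0, 129.5], 0.4], [[0, -0.8, 0], [-1.5, 0, 129.5], 0.4], [[0, -0.8, 0], [-1.5, 0, 129.5], 0.4], [[0, -0.8, 0], [-1.5, 0, 129.5], 0.4], [[0, -0.8, 0], [-1.5, 0, 129.5], 0.4]]'

```text
time_s: 14.95
ee_pos: [619.6, 108.5, 323.0]
ee_rot: [-90.0, 0.0, 54.2]
force: [-0.4, 0.2, -0.7]
gripper_width: 54.6
```

```bash
python3 go.py 620.2 108.6 265 54.2; python3 - <<'E'
from workcell import env
import cv2,numpy as np
f=env.grab_frame("wrist");g=env.grab_frame("top")
cv2.imwrite("pics/w6.png",np.hstack([cv2.resize(f["frame"],(400,300)),cv2.resize(g["frame"][80:272,110:366],(400,300))]))
E
```

```text
t 14.95 pos [619.6 108.5 323. ] rot [-90.    0.   54.2] F [-0.4  0.2 -0.7] w 54.6 q6 -45.3
turn [-0.001 -0.    -0.   ] shift [ 0.4 58.  -0.5]
```

View pics/w6.png

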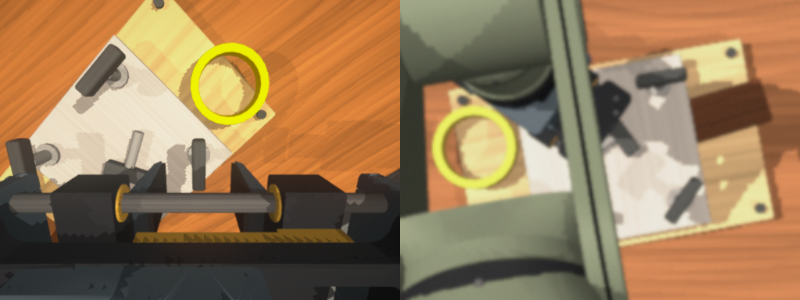

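The top half shows the second-tightened bar at (660,77) along the press and the remaining diagonal bar at (683,200) still at about 45°. The wrist half shows the bar under the gripper at (199,163), centred. Continuing with that one (0.79 rad).

carry_out --increments '[[[0, 0, 0], [0, 30, 0], 0.4], [[0, 0, 0], [0, 58, 0], 0.4], [[0, 0, 0], [0, 58, 0], 0.4], [[0, 0, 0], [0, 58, 0], 0.4], [[0, 0, 0], [0, 58, 0], 1], [[0, 0, 0], [0, 58, 0], 1], [[0, 0, 0], [0, 58, 0], 1], [[0, 0, 0], [0, 58, 0], 1], [[0, 0, 0], [0, 58, 0], 1], [[0, 0, 0], [0, 58, 0], 1]]'

```text
time_s: 15.88
ee_pos: [619.8, 108.6, 266.4]
ee_rot: [-90.1, -0.1, 54.3]
force: [0.3, 0.9, -0.4]
gripper_width: 17.5
```

carry_out --increments '[[[0, 0, 0], [0, 0, 0], 1], [[0, 0, 0], [0, 0, 0], 1], [[0, 0.1, 0], [0, 0, 0], 1], [[0, 0.2, 0], [0, 0, 0], 1], [[0, 0.3, 0], [0, 0, 0], 1], [[0, 0.4, 0], [0, 0, 0], 1], [[0, 0.5, 0], [0, 0, 0], 1], [[0, 0.6, 0], [0, 0, 0], 1], [[0, 0.7, 0], [0, 0, 0], 1], [[0, 0.79, 0], [0, 0, 0], 1]]'

```text
time_s: 16.72
ee_pos: [619.5, 108.4, 266.2]
ee_rot: [-90.0, -0.0, 8.8]
force: [-0.8, -0.8, 2.7]
gripper_width: 14.1
```

carry_out --increments '[[[0, 0, 0], [0, 0, 0], 1], [[0, 0, 0], [0, 0, 0], 1], [[0, 0, 0], [0, 0, 0], 0.4], [[0, 0, 0], [0, 0, 0], 0.4], [[0, 0, 0], [0, 0, 0], 0.4], [[0, 0, 0], [0, 0, 0], 0.4], [[0, 0, 0], [0, -30, 0], 0.4], [[0, 0, 0], [0, -58, 0], 0.4], [[0, 0, 0], [0, -58, 0], 0.4], [[0, 0, 0], [0, -58, 0], 0.4]]'

```text
time_s: 17.55
ee_pos: [620.2, 108.7, 325.6]
ee_rot: [-90.0, -0.3, 9.0]
force: [-0.6, 0.5, 0.9]
gripper_width: 54.7
```

```bash
python3 go.py 512 -40.3 324 54.2
```

```text
t 17.55 pos [620.2 108.7 325.6] rot [-90.   -0.3   9. ] F [-0.6  0.5  0.9] w 54.7 q6 -0.1
turn [ 0.002 -0.789  0.005] shift [-130.2    0.9 -130.2]
```

carry_out --increments '[[[0, -0.79, 0], [-130, 0, -130], 0.4], [[0, -0.79, 0], [-130, 0, -130], 0.4], [[0, -0.79, 0], [-130, 0, -130], 0.4], [[0, -0.79, 0], [-130, 0, -130], 0.4], [[0, -0.79, 0], [-130, 0, -130], 0.4], [[0, -0.79, 0], [-130, 0, -130], 0.4], [[0, -0.79, 0], [-130, 0, -130], 0.4], [[0, -0.79, 0], [-130, 0, -130], 0.4], [[0, -0.79, 0], [-130, 0, -130], 0.4], [[0, -0.79, 0], [-130, 0, -130], 0.4]]'

```text
time_s: 18.38
ee_pos: [511.6, -40.0, 323.0]
ee_rot: [-90.0, -0.0, 54.2]
force: [0.2, -0.7, -0.6]
gripper_width: 54.9
```

```bash
python3 go.py 512 -40.3 265 54.2
```

```text
t 18.38 pos [511.6 -40.  323. ] rot [-90.   -0.   54.2] F [ 0.2 -0.7 -0.6] w 54.9 q6 -60.0
turn [-0.001  0.     0.   ] shift [-0.1 58.  -0.5]
```

carry_out --increments '[[[0, 0, 0], [0, 30, 0], 0.4], [[0, 0, 0], [0, 58, 0], 0.4], [[0, 0, 0], [0, 58, 0], 0.4], [[0, 0, 0], [0, 58, 0], 0.4], [[0, 0, 0], [0, 58, 0], 1], [[0, 0, 0], [0, 58, 0], 1], [[0, 0, 0], [0, 58, 0], 1], [[0, 0, 0], [0, 58, 0], 1], [[0, 0, 0], [0, 58, 0], 1], [[0, 0, 0], [0, 58, 0], 1]]'

```text
time_s: 19.22
ee_pos: [511.7, -40.2, 266.2]
ee_rot: [-90.1, -0.1, 54.3]
force: [1.3, 0.4, -0.1]
gripper_width: 17.6
```

carry_out --increments '[[[0, 0, 0], [0, 0, 0], 1], [[0, 0, 0], [0, 0, 0], 1], [[0, 0.1, 0], [0, 0, 0], 1], [[0, 0.2, 0], [0, 0, 0], 1], [[0, 0.3, 0], [0, 0, 0], 1], [[0, 0.4, 0], [0, 0, 0], 1], [[0, 0.5, 0], [0, 0, 0], 1], [[0, 0.6, 0], [0, 0, 0], 1], [[0, 0.7, 0], [0, 0, 0], 1], [[0, 0.79, 0], [0, 0, 0], 1]]'

```text
time_s: 20.05
ee_pos: [511.6, -40.3, 266.1]
ee_rot: [-90.0, -0.0, 8.8]
force: [-1.5, -0.1, 3.1]
gripper_width: 14.3
```

carry_out --increments '[[[0, 0, 0], [0, 0, 0], 1], [[0, 0, 0], [0, 0, 0], 1], [[0, 0, 0], [0, 0, 0], 0.4], [[0, 0, 0], [0, 0, 0], 0.4], [[0, 0, 0], [0, 0, 0], 0.4], [[0, 0, 0], [0, 0, 0], 0.4], [[0, 0, 0], [0, -30, 0], 0.4], [[0, 0, 0], [0, -60, 0], 0.4], [[0, 0, 0], [0, -90, 0], 0.4], [[0, 0, 0], [0, -100, 0], 0.4]]'

```text
time_s: 20.88
ee_pos: [512.5, -40.2, 369.8]
ee_rot: [-90.1, -0.5, 9.0]
force: [0.3, 0.2, 0.7]
gripper_width: 54.7
```

```bash
python3 go.py 330 350 400 60
```

```text
t 20.88 pos [512.5 -40.2 369.8] rot [-90.1  -0.5   9. ] F [0.3 0.2 0.7] w 54.7 q6 -14.8
turn [ 0.005 -0.89   0.007] shift [-118.9  -31.8  413.9]
```

Moving clear for the final check.

carry_out --increments '[[[0, -0.5, 0], [-119, -30, 414], 0.4], [[0, -0.5, 0], [-119, -30, 414], 0.4], [[0, -0.5, 0], [-119, -30, 414], 0.4], [[0, -0.5, 0], [-119, -30, 414], 0.4], [[0, -0.5, 0], [-119, -30, 414], 0.4], [[0, -0.5, 0], [-119, -30, 414], 0.4], [[0, -0.5, 0], [-119, -30, 414], 0.4], [[0, -0.5, 0], [-119, -30, 414], 0.4], [[0, -0.5, 0], [-119, -30, 414], 0.4], [[0, -0.5, 0], [-119, -30, 414], 0.4]]'

```text
time_s: 21.72
ee_pos: [334.2, 338.0, 394.2]
ee_rot: [-90.0, -0.0, 37.7]
force: [1.5, 0.7, -0.7]
gripper_width: 54.5
```

carry_out --increments '[[[0, 0, 0], [0, 0, 0], 0.4], [[0, 0, 0], [0, 0, 0], 0.4], [[0, 0, 0], [0, 0, 0], 0.4]]'

```text
time_s: 21.97
ee_pos: [335.5, 336.2, 393.9]
ee_rot: [-90.1, 0.1, 37.7]
force: [0.1, -0.4, 0.3]
gripper_width: 54.8
```

```bash
python3 - <<'E'
from h import *
from workcell import env
f=env.grab_frame("top");K=f["camera_matrix"];R=cv2.Rodrigues(np.array(f["rvec"]))[0];g=f["z_map"]
v,u=np.indices(g.shape); P=(np.stack([(u-K[0,2])/K[0,0],(v-K[1,2])/K[1,1],np.ones(g.shape)],-1)*g[...,None]-np.ravel(f["tvec"]))@R
for s in [(620,108),(640,-19),(512,-40),(492,88)]:
    k=(abs(P[...,2]-97)<10)&(np.hypot(P[...,0]-s[0],P[...,1]-s[1])<34); q=P[k][:,:2]
    w,V=np.linalg.eigh(np.cov(q.T)); a=np.degrees(np.arctan2(V[1,1],V[0,1]))%180
    print(q.mean(0).round(1),"rel",round((a-99.2+90)%180-90,1),len(q))
cv2.imwrite("pics/end.png",cv2.resize(f["frame"][70:280,90:370],None,fx=2.5,fy=2.5))
E
```

```text
[619.4 108.9] rel -0.0 306
[640.  -18.6] rel -0.2 308
[512.6 -39.1] rel 0.1 286
[492.   88.4] rel -0.0 288
```

View pics/end.png

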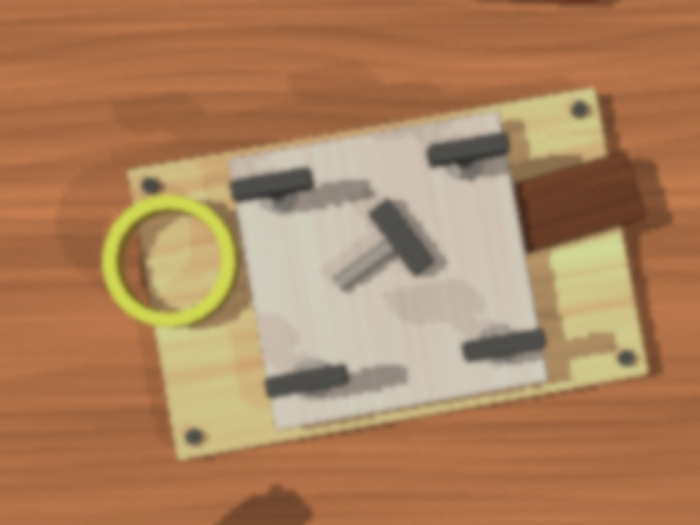

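The final view shows all four bars, at (271,185), (468,149), (505,345) and (307,380), parallel to the long sides. The arm is clear of the press.

```bash
python3 -c "
from workcell import env
print(env.job_done())"
```

```text
the job is handed in; nothing more can be done
None
```

All four screws are tightened home and the job is handed in. `job_done` reports no verdict.

- **First pass:** I turned the two loose screws clockwise to about 45°. A top view, with one of the other two bars hidden by the arm, then showed the three bars in sight at about 45°.
- **Second pass:** I turned the originally half-turned diagonal pair home first, one screw and then its opposite. At that point a top view showed one of the other two still at about 45° (the other was under the gripper), and I then turned that pair home.

**Last checks:** A final top-camera depth measurement put all four bars within 0.2° of the press's long direction. The arm was clear of the press and the clock stood at about 22 s of the 64 s allowed. The readings at the end of each move showed at most about 11 N on the tool. The loose spare screw, tape roll and wood piece look undisturbed, and no check failed. The early colour-mask estimates of the bar angles did differ from the depth ones by up to about 9°, so I used the depth values.

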